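Feed a sample tube through the loading chute

ROBOT

A 6-joint arm with a two-finger parallel gripper is mounted at the origin on a cart in front of the work surface, level with it; the furniture and walls round the work are solid. World frame = base frame: x ahead of the robot, y to its left, z up, the work surface at z = 0. Lengths are in m, angles in rad, forces in N, time in s.
With the tool pointing down it reaches from about 0.3 to 0.75 m from the base axis. Payload 8.5 kg.
Tool frame: the origin (TCP) lies where the fingers leave the gripper's body, on its centre line; the fingertips stand 73 mm ahead of it and the grasp point (between the pads) lies arm.tcp_to_grasp ahead of it (arm.tcp_to_grasp is the distance from the TCP to the grasp point, in m); z points along the fingers, x is the direction in which the jaws open and shut, and the axes are right-handed (so a half turn about z gives the same grasp; the last joint's range is limited). The gripper opens to 85 mm and grips with 20 to 120 N. Pads are 22 mm wide; open, the fingers measure 114 mm over their backs; the gripper's body (76 mm by 85 mm) begins 54 mm behind the grasp point. The pads swing forward as they close: fully open they stand 13 mm farther back than shut.
Start: joints at [1.073, 0.381, 1.297, -0, 1.464, -0.215], TCP at [0.153, 0.528, 0.304] pointing down, gripper open.
Joint ranges: [-3.11, 3.11], [-0.89, 2.33], [0.22, 2.48], [-1.42, 4.56], [0.17, 2.85], [-2.88, 2.88]. Speed limits (rad/s): [2.39, 2.39, 3.14, 3.14, 3.14, 3.14].

INTERFACE

Orientations are given as a rotation vector (axis times angle).
In Python, from rig import arm gives the robot as it stands. The module is installed in compiled form; this text tells all that it offers.
- The arm moves only by the shell command python3 -m creep 'ROWS' [FORCE]. ROWS is a JSON object of lists of equal length, an entry for each row: "fingers": the opening in per cent of the stroke, from 0 (shut) to 100 (fully open); "slide": the shift along the tool's x, y, z in mm, a list of three; "yaw": the turn about the tool's z in rad. In form: {"fingers": [fingers, ...], "slide": [[x, y, z], ...], "yaw": [yaw, ...]}. A call has 1 to 8 rows; each row is the pose to reach, as a shift and turn from the pose commanded when the call began, along the tool's axes at that moment; what a row does not reach only later rows make up. A row lasts 1/12 s, in which the tool goes at most 41.7 mm and 7.16 degrees, less where a joint would pass 70% of its speed; a pose out of reach is approached as far as the arm can. A call with a gripper value outside its range is refused whole. The fingers move at their own pace and stop on an object; FORCE is the grip in N (left out, the last holds). Time passes only in rows, so rows that repeat a pose let the fingers close. It gives the time, the measured TCP pose, the force and the opening at its end, in the units of the state.
- arm.read_state(): the state, without advancing time (a new reading comes with each control period).
- arm.get_image(name): name is "side" or "top" or "wrist"; returns the picture (400x640x3 uint8, red, green, blue); there is no depth.
- arm.calibration(name): a dict with "fx", "fy", "cx", "cy" (pixels), "xyz" and "attitude" of the camera in the world; the wrist camera has in their place "tool_from_camera" (4x4, takes a point from camera to tool coordinates, whose origin is the TCP and whose axes are the tool frame's). Camera axes: x right, y down, z forward; pixel columns grow to the right and rows downward; lengths in m; the calibration is good to about 2 mm. A picture is of the moment at which its call begins: read the wrist's pose just before it. calibration takes no time and is no camera call.
- arm.hand_in(): hands the job in, once; it reports no verdict.
The state is a dict: "time": time; "joint_positions": joint angles; "joint_velocities": joint speeds; "tau": joint torques, N m; "tool_pos": TCP position; "eef_rot": TCP orientation; "contact_force": force on the tool from outside, world axes, zero at the start; "ft_torque": the same for the moment, N m; "width": finger opening in m.
Only numpy, scipy, OpenCV 4.12 (cv2) and the standard library are available. Lean on these libraries where they do the work, as an engineer would, in place of code of your own. Each camera call takes 0.05 s, during which the arm holds its last target. There are 200 camera calls.

TASK

Take the longer of the two sample tubes lying in the white rest and feed it into the wide upper mouth of the metal chute, laid along the slope with its round end pointing downhill, so that it slides through the covered throat and comes to rest against the end stop with its stopper uphill. Leave the shorter tube lying in the rest, and do not disturb the dropper bottle or the roll of tape.

Things in the scene. Friction and masses are not known exactly. Their poses are not given: they have to be found in the camera images.
- long_tube: The longer sample tube: clear, 13 mm in diameter, 93 mm long with its 15 mm long, 16.4 mm thick coloured stopper; 12 g. Origin: tip of the round (closed) end, on the tube's axis; z axis along the tube from round end to stopper. It lies level in either place of the rest, its axis 23 mm above the worktop. Grip it from above, 31 mm from the round end, where the rest leaves 41 mm free along the tube.
- long_stopper (a point): The middle of the longer tube's stopper, on the tube's axis, 85.5 mm from the round end.
- short_tube: The shorter sample tube, same build, 78 mm long overall. Origin at its round end on its axis, z axis towards its stopper. It lies in the other place of the rest and stays there.
- rest: White fixed rest: plate 64 x 124 mm, 5 mm thick, with two ridges of 5 mm, 46 mm apart between centres, notched to carry two parallel tubes 64 mm apart, round ends towards the rest's +x; each tube is held 8 mm and 54 mm from its round end. Ridge tops 22 mm above the worktop; the space between ridges is free down to the plate. Origin: centre of its underside.
- chute: Fixed, smooth, straight metal slide on a stand, 295 mm long, sloping at 24 degrees; a released tube slides down by itself. From the top: flared mouth 140 mm long, covered throat 40 mm, open pocket 115 mm (34 mm wide, walls 18 mm), end stop. Origin: centre of its underside on the worktop; x axis level, towards the lower end; z up.
- chute_mouth (a point): Middle of the mouth, on its floor, about 115 mm above the worktop. x axis down the slope along the centre line, z square off the floor, y level. The mouth reaches 70 mm either way along x; 130 mm wide at its open upper end, 82 mm here, 34 mm at its lower end; walls 24 mm high. They straighten a tube laid in up to 20 mm or 15 degrees out of line. Enter from above, square to the floor or vertically.
- chute_throat (a point): The middle of the throat's floor, 90 mm down the slope from chute_mouth, same axes. The throat is 34 mm wide, 40 mm long along x, with a cover 30 mm off the floor.
- chute_stop (a point): At the lower end of the pocket, 225 mm down the slope from chute_mouth: the point on the face of the end stop, 6.5 mm off the floor, where the round end of a properly delivered tube rests. Same axes as chute_mouth.
- dropper: A small dropper bottle, 24 mm in diameter and 62 mm tall, standing loose; origin at the centre of its underside. A bystander.
- tape: A roll of tape 100 mm across and 25 mm high, lying flat, loose; origin at the centre of its underside. A bystander.
Things that resemble listed ones, but are neither listed nor needed, are in the scene too. Leave any pink or turquoise look-alike of the long_tube alone.

How it is judged:
On the way, in this order (a step that is already met when the one before it is completed fails the run):
1. the round end of the longer tube is inside the chute's mouth, less than 40 mm off its floor (x of long_tube in the frame of chute_mouth between -0.07 and 0.07 m and y of long_tube in the frame of chute_mouth between -0.06 and 0.06 m and z of long_tube in the frame of chute_mouth between -0.005 and 0.04 m).
2. the round end of the longer tube passes under the throat's cover (x of long_tube in the frame of chute_throat between -0.025 and 0.025 m and y of long_tube in the frame of chute_throat between -0.018 and 0.018 m and z of long_tube in the frame of chute_throat between -0.005 and 0.03 m).
At the end, for the whole second after the job is handed in: The longer tube rests in the pocket, round end within 20 mm of the stop point, stopper uphill (65-110 mm up the slope, within 15 mm of the centre line, on the floor); the shorter tube is within 20 mm, dropper bottle and tape within 30 mm, of their starts (distance between long_tube and chute_stop below 0.02 m and x of long_stopper in the frame of chute_stop between -0.11 and -0.065 m and y of long_stopper in the frame of chute_stop between -0.015 and 0.015 m and z of long_stopper in the frame of chute_stop between -0.015 and 0.02 m and linear speed of long_tube below 0.02 m/s and distance of short_tube from where it was at the start of the episode below 0.02 m and distance of each of dropper, tape from where it was at the start of the episode below 0.03 m); the robot touches nothing.
It fails at once if the shorter tube is moved out of its place (more than 20 mm) (distance of short_tube from where it was at the start of the episode above 0.02 m).
It fails at once if the dropper bottle or the roll of tape is pushed more than 30 mm or the bottle is tipped over (distance of any of dropper, tape from where it was at the start of the episode above 0.03 m or angle between dropper's own z axis and vertical above 0.6 rad).
It also fails if it takes over 35 s, if anything falls off the work surface, if the arm or the gripper's body presses on something with over 40 N, if the wrist force passes 120 N, or if a joint passes its speed limit or range.

## Working session

There is one attempt and no reset: what is moved stays moved. The work goes in short steps, Python scripts to look and compute and a shell command to move; the robot and the scene stay as the last step left them, time stands still between calls to the robot, and variables do not carry over. Pictures are saved under pics/ and viewed, about 8 in all and at most 12, crops included, and the job is handed in when it is done.

```bash
mkdir -p pics; cat > h.py <<'E'
import numpy as np, cv2
from scipy.spatial.transform import Rotation as R
from rig import arm
def cam(n, s=None):
    c=arm.calibration(n); K=np.array([[c['fx'],0,c['cx']],[0,c['fy'],c['cy']],[0,0,1]])
    T=np.eye(4)
    if 'tool_from_camera' in c:
        s=s or arm.read_state()
        T[:3,:3]=R.from_rotvec(s['eef_rot']).as_matrix(); T[:3,3]=s['tool_pos']
        T=T@np.array(c['tool_from_camera'])
    else:
        a=np.array(c['attitude'],float); T[:3,:3]=a if a.shape==(3,3) else R.from_rotvec(a).as_matrix(); T[:3,3]=c['xyz']
    return K,T
def ray(n,uv,s=None):
    K,T=cam(n,s); d=T[:3,:3]@np.linalg.solve(K,[uv[0],uv[1],1.]); return T[:3,3],d/np.linalg.norm(d)
def plane(n,uv,z,s=None):
    o,d=ray(n,uv,s); return o+d*(z-o[2])/d[2]
def proj(n,p,s=None):
    K,T=cam(n,s); q=K@(T[:3,:3].T@(np.array(p)-T[:3,3])); return q[:2]/q[2]
def save(n,f):
    s=arm.read_state(); im=arm.get_image(n); cv2.imwrite(f,im[:,:,::-1]); return im,s
E
python3 - <<'E'
from h import *
for n in('top','side','wrist'):
    print(n,arm.calibration(n)); im,s=save(n,f'pics/{n}0.png')
print(s,arm.tcp_to_grasp)
a=[cv2.imread(f'pics/{n}0.png') for n in('top','side')]
E
```

```text
top {'fx': 466.0756615823692, 'fy': 466.0756615823692, 'cx': 318.6016845020883, 'cy': 202.86992300122603, 'xyz': array([0.37498546, 0.0536401 , 1.27120805]), 'attitude': array([-2.17574573,  2.12609417, -0.14152713])}
side {'fx': 493.5566066214493, 'fy': 493.5566066214493, 'cx': 320.9349928918882, 'cy': 196.9006399066032, 'xyz': array([0.13005865, 0.87401886, 0.80325842]), 'attitude': array([-0.59881947,  2.59983459, -1.2668717 ])}
wrist {'fx': 327.51573759221253, 'fy': 327.51573759221253, 'cx': 315.09458198877377, 'cy': 196.8873425810899, 'tool_from_camera': array([[ 9.99999742e-01, -2.80143788e-04, -6.60987037e-04,
        -1.08710971e-03],
       [ 4.80906156e-04,  9.45011573e-01,  3.27036535e-01,
        -8.40860959e-02],
       [ 5.33023146e-04, -3.27036768e-01,  9.45011465e-01,
        -6.98450486e-02],
       [ 0.00000000e+00,  0.00000000e+00,  0.00000000e+00,
         1.00000000e+00]])}
{'time': 0.1, 'joint_positions': array([ 1.07271538e+00,  3.81137939e-01,  1.29813993e+00, -4.02291088e-06,
        1.46359672e+00, -2.15301192e-01]), 'joint_velocities': array([-0.0018996 , -0.00275889, -0.00260945,  0.00229128, -0.00020091,
       -0.00068921]), 'tau': array([ 4.13704242e-03, -4.49222875e+01, -2.31653649e+01, -1.51913919e-04,
        3.68454275e-03, -2.25211585e-05]), 'tool_pos': array([0.15338937, 0.52801041, 0.30338364]), 'eef_rot': array([ 2.51188790e+00,  1.88590811e+00, -1.82851489e-03]), 'contact_force': array([-0.0995129 ,  0.17818758,  0.33686894]), 'ft_torque': array([ 0.06450402, -0.01785338,  0.04273708]), 'width': 0.08503012172314409} 0.0539
```

View pics/top0.png

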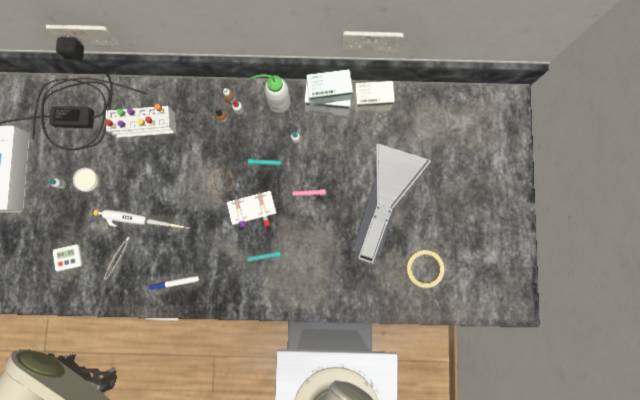

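View pics/side0.png

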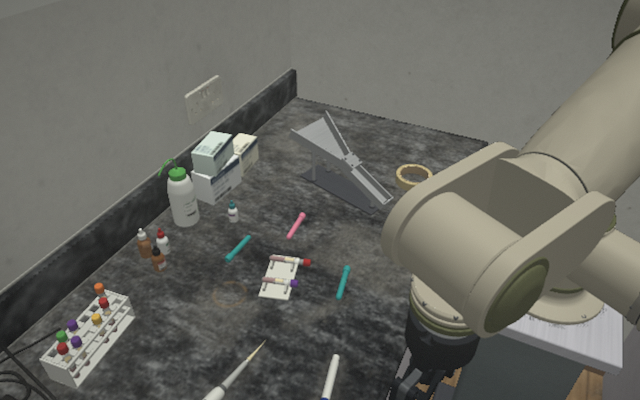

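Top view: the rest is at (251,208) with two tubes, purple stopper (241,224) and red stopper (267,222). The chute runs from its mouth at (400,160) to the stop at (367,260), and the tape is at (426,268). Pink (309,193) and turquoise (264,162), (264,257) are look-alikes lying loose. I'll enlarge the rest to compare the two tubes.

```bash
python3 - <<'E'
from h import *
t=cv2.imread('pics/top0.png'); s=cv2.imread('pics/side0.png')
a=cv2.resize(t[180:240,215:285],(400,343),interpolation=cv2.INTER_CUBIC)
b=cv2.resize(s[245:305,250:320],(400,343),interpolation=cv2.INTER_CUBIC)
cv2.imwrite('pics/crop1.png',np.hstack([a,b]))
hsv=cv2.cvtColor(t,cv2.COLOR_BGR2HSV); roi=np.zeros(t.shape[:2],np.uint8); roi[185:235,220:285]=1
for nm,lo,hi in(('red',(170,120,60),(180,255,255)),('red0',(0,120,60),(5,255,255)),('purple',(125,90,50),(160,255,255))):
    m=cv2.inRange(hsv,lo,hi)*roi; M=cv2.moments(m,True)
    if M['m00']: uv=(M['m10']/M['m00'],M['m01']/M['m00']); print(nm,M['m00'],uv,plane('top',uv,.023))
m=((hsv[...,1]<40)&(hsv[...,2]>170)).astype(np.uint8)*roi
c=max(cv2.findContours(m,0,2)[0],key=cv2.contourArea); r=cv2.minAreaRect(c); print(r)
for p in cv2.boxPoints(r): print(p,plane('top',p,.005))
# chute corners (rough by eye)
for n,uv,z in(('mouthL',(378,145),.167),('mouthR',(430,160),.167),('stopL',(359,259),.04),('stopR',(372,262),.04)): print(n,plane('top',uv,z))
E
```

```text
red0 36.0 (266.3333333333333, 222.75) [0.48579771 0.19773348 0.023     ]
purple 28.0 (241.75, 223.67857142857142) [0.48177338 0.26366998 0.023     ]
((251.29412841796875, 208.67648315429688), (26.678918838500977, 45.354156494140625), 75.96376037597656)
[226.05884 201.2353 ] [0.54401857 0.31252056 0.005     ]
[270.05884 190.2353 ] [0.57733345 0.19298148 0.005     ]
[276.52942 216.11766] [0.50619869 0.1726629  0.005     ]
[232.52942 227.11766] [0.47335032 0.29137569 0.005     ]
mouthL [ 0.66877522 -0.08306933  0.167     ]
mouthR [ 0.63440447 -0.20909132  0.167     ]
stopL [ 0.39456721 -0.05086367  0.04      ]
stopR [ 0.38754916 -0.08500862  0.04      ]
```

View pics/crop1.png

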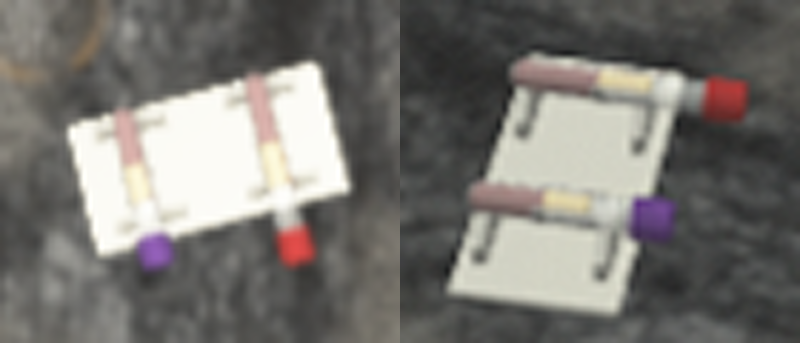

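Red is clearly the longer one: its body is longer and it overhangs further, both in the top view (267,222) and in the side view (307,262). Purple is the short one. The chosen yaw plan keeps joint 6 in range (-1.5 at the rest, +1.6 at the chute). Now moving above the red tube.

```bash
python3 -m creep '{"fingers":[100,100,100,100,100,100,100,100],"slide":[[-10,23,0],[-25,58,0],[-41,95,0],[-58,135,0],[-75,175,0],[-92,214,0],[-108,253,0],[-125,292,0]],"yaw":[0,0,0,0,0,0,0,0]}' && python3 -m creep '{"fingers":[100,100,100,100,100,100,100,100],"slide":[[-12,28,10],[-24,56,25],[-36,84,40],[-48,112,55],[-58,138,70],[-66,155,78],[-70,166,80],[-70,166,80]],"yaw":[-0.08,-0.16,-0.24,-0.32,-0.4,-0.48,-0.55,-0.57]}'
python3 - <<'E'
from h import *
im,s=save('wrist','pics/w1.png'); print(s['time'],s['tool_pos'],s['eef_rot'])
hsv=cv2.cvtColor(im,cv2.COLOR_RGB2HSV)
m=cv2.inRange(hsv,(0,140,60),(6,255,255))|cv2.inRange(hsv,(172,140,60),(180,255,255))
c=max(cv2.findContours(m,0,2)[0],key=cv2.contourArea);r=cv2.minAreaRect(c); print(r, plane('wrist',r[0],.023,s))
E
```

```text
time: 0.82
tool_pos: [0.3957, 0.3287, 0.3039]
eef_rot: [-2.512, -1.886, 0.0]
contact_force: [0.7, 1.2, -0.6]
width: 0.0853
time: 1.48
tool_pos: [0.5357, 0.2152, 0.2226]
eef_rot: [-1.88, -2.516, 0.002]
contact_force: [-0.2, 1.1, -0.5]
width: 0.0852
1.4833 [0.5357349  0.21518326 0.22259435] [-1.87968255e+00 -2.51605751e+00  2.28698853e-03]
((311.0, 124.0), (20.0, 20.0), 90.0) [0.48501984 0.19543008 0.023     ]
```

View pics/w1.png

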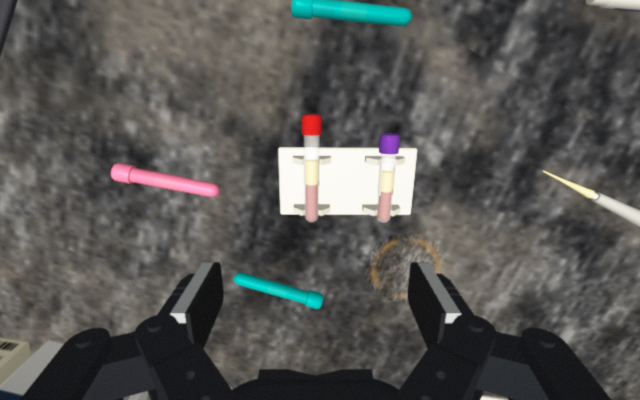

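Wrist view: red stopper (311,124), tube running straight down the picture to its round end at (312,221). The purple short tube is at column 388, and the tube is aligned with the tool's y axis.

```bash
python3 - <<'E'
from h import *
s=arm.read_state(); A=plane('wrist',(311.5,123.5),.024,s);B=plane('wrist',(311.7,221.5),.023,s)
d=B-A;L=np.hypot(*d[:2]);print(A,B,L*1000,np.degrees(np.arctan2(d[1],d[0])))
Rm=R.from_rotvec(s['eef_rot']).as_matrix();print('toolx yaw',np.degrees(np.arctan2(Rm[1,0],Rm[0,0])))
g=A+d/L*.0545; g[2]=.023
print(g, Rm.T@(g-Rm[:,2]*arm.tcp_to_grasp-s['tool_pos'])*1000)
P=plane('wrist',(388.5,143),.023,s);Q=plane('wrist',(384,221),.023,s);print(P,Q,np.linalg.norm(P-Q))
E
```

```text
[0.48356058 0.19685405 0.024     ] [0.56638997 0.22112004 0.023     ] 86.31075417545642 16.328662875742282
toolx yaw 106.44911120976246
[0.53586231 0.21217655 0.023     ] [ -4.23927066   0.17396571 146.37370696]
[0.48087532 0.26228173 0.023     ] [0.54761758 0.28307076 0.023     ] 0.06990503371241732
```

```bash
python3 -m creep '{"fingers":[45,45,45,45,45,45,45,45],"slide":[[-3,0,10],[-3.5,0,30],[-3.5,0,55],[-3.5,0,80],[-3.5,0,100],[-3.5,0,115],[-3.5,0,120],[-3.5,0,120]],"yaw":[0,0,0,0,0,0,0,0]}' 25
python3 - <<'E'
from h import *
im,s=save('wrist','pics/w2.png'); print(s['time'],s['tool_pos'],s['eef_rot'],s['width'])
E
```

```text
time: 2.2
tool_pos: [0.5344, 0.2139, 0.103]
eef_rot: [-1.88, -2.515, 0.002]
contact_force: [0.2, 0.7, -0.9]
width: 0.0388
2.2 [0.53437884 0.21392657 0.10295811] [-1.87986434e+00 -2.51514671e+00  2.49042457e-03] 0.03877308173901011
```

View pics/w2.png

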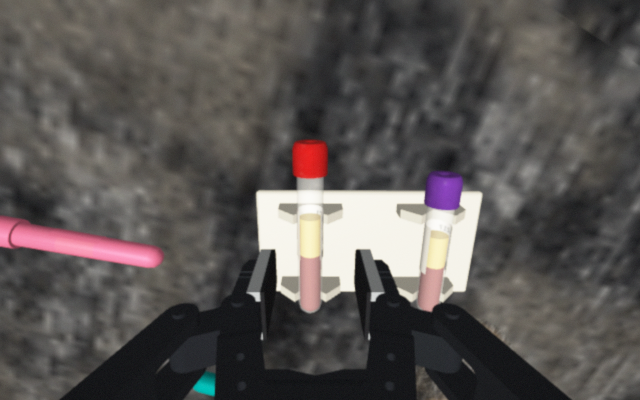

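The tube is between the jaws but 2-3 mm to the left of centre (tube column 311, jaw centre about 318). I'll compute the correction before the last few mm.

```bash
python3 - <<'E'
from h import *
s=arm.read_state(); A=plane('wrist',(310.5,159),.025,s);B=plane('wrist',(311,309),.023,s)
d=B-A;L=np.hypot(*d[:2]);print(A,B,L)
Rm=R.from_rotvec(s['eef_rot']).as_matrix()
for g in(A+d/L*.0545,B-d/L*.031): g[2]=.027;print(g, Rm.T@(g-Rm[:,2]*arm.tcp_to_grasp-s['tool_pos'])*1000)
E
```

```text
[0.48623403 0.19610667 0.025     ] [0.5676534  0.21996172 0.023     ] 0.08484206439209643
[0.53853539 0.21143044 0.027     ] [-3.41226455  2.72562295 23.19349366]
[0.537904   0.21124545 0.027     ] [-3.41086702  2.06768884 23.19362598]
```

```bash
python3 -m creep '{"fingers":[45,45,45,10,0,0,0,0],"slide":[[-3,2,5],[-3,2.5,14],[-3,2.5,21],[-3,2.5,21],[-3,2.5,21],[-3,2.5,21],[-3,2.5,21],[-3,2.5,21]],"yaw":[0,0,0,0,0,0,0,0]}' 25 && python3 -m creep '{"fingers":[0,0,0,0,0,0,0,0],"slide":[[0,0,0],[0,0,-4],[0,0,-12],[0,0,-30],[0,0,-60],[0,0,-95],[0,0,-125],[0,0,-140]],"yaw":[0,0,0,0,0,0,0,0]}'
python3 - <<'E'
from h import *
im,s=save('wrist','pics/w3.png'); print(s['time'],s['tool_pos'],s['width'],s['contact_force'])
t,_=save('top','pics/top3.png')
E
```

```text
time: 2.92
tool_pos: [0.5385, 0.2116, 0.0832]
eef_rot: [-1.88, -2.516, -0.001]
contact_force: [-2.0, 3.8, 1.0]
width: 0.0117
time: 3.58
tool_pos: [0.5394, 0.2111, 0.2278]
eef_rot: [1.878, 2.512, 0.007]
contact_force: [0.6, 0.4, 0.7]
width: 0.0117
3.5833 [0.53941952 0.21109676 0.22780008] 0.011657092195364318 [0.64157013 0.4115242  0.66864893]
```

View pics/w3.png

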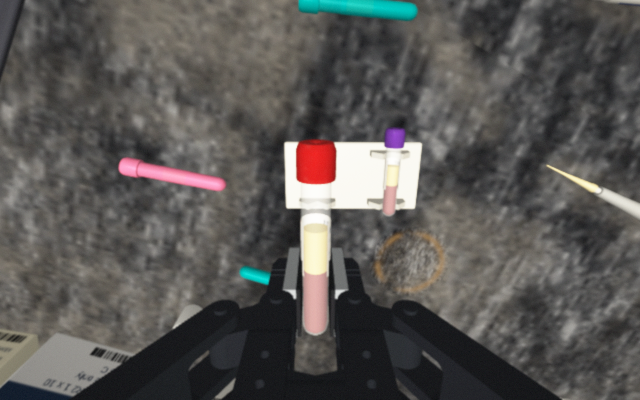

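Clean level grasp: red stopper at (316,160), body between the pads down to (316,330), width 11.7 mm. The short tube is still in its place. Now carrying over to the chute and turning.

```bash
python3 -m creep '{"fingers":[0,0,0,0,0,0,0,0],"slide":[[-6,-1,-15],[-25,-4,-32],[-60,-8,-48],[-100,-13,-58],[-140,-18,-62],[-180,-24,-62],[-220,-29,-62],[-255,-34,-62]],"yaw":[0.05,0.16,0.28,0.4,0.52,0.64,0.76,0.88]}' && python3 -m creep '{"fingers":[0,0,0,0,0,0,0,0],"slide":[[0,0,0],[0,0,0],[0,0,0],[0,0,0],[0,0,0],[0,0,0],[0,0,0],[0,0,0]],"yaw":[0.12,0.24,0.36,0.48,0.6,0.72,0.84,0.96]}' && python3 -m creep '{"fingers":[0,0,0,0,0,0,0,0],"slide":[[0,0,0],[0,0,0],[0,0,0],[0,0,0],[0,0,0],[0,0,0],[0,0,0],[0,0,0]],"yaw":[0.12,0.24,0.36,0.48,0.6,0.72,0.84,0.96]}' && python3 -m creep '{"fingers":[0,0,0,0,0,0,0,0],"slide":[[0,0,0],[0,0,0],[0,0,0],[0,0,0],[0,0,0],[0,0,0],[0,0,0],[0,0,0]],"yaw":[0.12,0.24,0.36,0.48,0.6,0.72,0.84,0.91]}'
python3 - <<'E'
from h import *
im,s=save('wrist','pics/w4.png'); t,_=save('top','pics/top4.png')
Rm=R.from_rotvec(s['eef_rot']).as_matrix();print(s['time'],s['tool_pos'],'tooly yaw',np.degrees(np.arctan2(Rm[1,1],Rm[0,1])),Rm[:,2],s['joint_positions'])
print('to go',Rm.T@(np.array([.592,-.127,.285])-s['tool_pos'])*1000)
for n,p in dict(mouth=(.597,-.129,.115),up=(.661,-.149,.1435),thr=(.518,-.106,.078),stop=(.391,-.069,.0235)).items(): print(n,proj('wrist',p,s),proj('top',p))
E
```

```text
time: 4.35
tool_pos: [0.578, -0.0456, 0.284]
eef_rot: [-2.778, -1.466, 0.002]
contact_force: [0.3, 0.5, -0.7]
width: 0.0121
time: 5.02
tool_pos: [0.578, -0.0432, 0.2838]
eef_rot: [-3.141, -0.018, 0.003]
contact_force: [0.0, 0.7, 0.4]
width: 0.0119
time: 5.68
tool_pos: [0.578, -0.0431, 0.2838]
eef_rot: [2.794, -1.434, -0.003]
contact_force: [-0.5, 0.6, 0.5]
width: 0.0116
time: 6.35
tool_pos: [0.578, -0.0431, 0.2838]
eef_rot: [1.879, -2.516, -0.002]
contact_force: [0.4, -0.2, -0.1]
width: 0.0118
6.35 [ 0.57796057 -0.04313382  0.28383702] tooly yaw 163.5204936327873 [-1.95600713e-03  7.22909605e-05 -9.99998084e-01] [-2.78492858e-01  4.47696458e-01  1.24690124e+00 -4.71714657e-04
  1.44889549e+00  1.57998246e+00]
to go [ 76.43905066 -37.25095797  -1.19650505]
mouth [418.68693094 144.037753  ] [393.46326586 178.44027543]
up [447.10273511  37.57033332] [403.40253309 151.08288328]
thr [397.75207573 226.17615971] [382.20781117 211.06142896]
stop [378.39647938 307.61206791] [365.28328812 260.59811474]
```

View pics/w4.png

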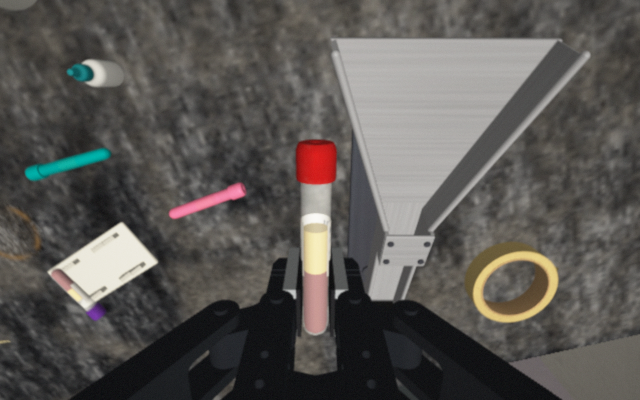

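The chute's upper edge is level in the wrist picture (row 40, columns 340-557), so the yaw matches. Its centre of 448.5 agrees with my prediction of 447, and the throat cover is at (408,250). The tube, tape (512,285), dropper (95,73) and short tube are all in order. Moving above the mouth and lowering.

```bash
python3 -m creep '{"fingers":[0,0,0,0,0,0,0,0],"slide":[[12,-6,0],[35,-17,0],[58,-28,0],[72,-35,0],[76,-37,4],[76,-37,20],[76,-37,40],[76,-37,52]],"yaw":[0,0,0,0,0,0,0,0]}' && python3 -m creep '{"fingers":[0,0,0,0],"slide":[[0,0,0],[0,0,0],[0,0,0],[0,0,0]],"yaw":[0,0,0,0]}' 20
python3 - <<'E'
from h import *
im,s=save('wrist','pics/w5.png'); b,_=save('side','pics/side5.png')
print(s['time'],s['tool_pos'],s['contact_force'])
a=cv2.imread('pics/w5.png');b=cv2.imread('pics/side5.png')
cv2.imwrite('pics/c5.png',np.hstack([cv2.resize(a,(400,250)),cv2.resize(b[100:225,270:470],(400,250))]))
E
```

```text
time: 7.12
tool_pos: [0.5921, -0.1258, 0.2307]
eef_rot: [1.889, -2.509, -0.004]
contact_force: [-0.0, 0.3, 0.1]
width: 0.0116
time: 7.45
tool_pos: [0.593, -0.1261, 0.234]
eef_rot: [-1.888, 2.51, -0.003]
contact_force: [0.6, -0.5, -0.8]
width: 0.0119
7.45 [ 0.59298729 -0.12611723  0.23402043] [ 0.64153564 -0.45369504 -0.75229732]
```

View pics/c5.png

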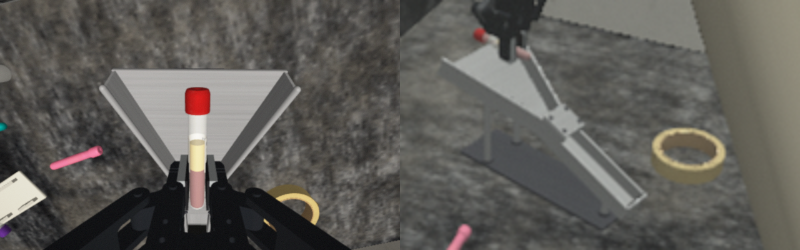

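The tube is centred over the mouth: tube at column 198, mouth running 112-290. The stopper is inside the upper edge. Lowering slowly until the stopper touches, watching the force.

```bash
python3 -m creep '{"fingers":[0,0,0,0,0,0],"slide":[[0,0,5],[0,0,10],[0,0,15],[0,0,19],[0,0,22],[0,0,22]],"yaw":[0,0,0,0,0,0]}' 20 && python3 -m creep '{"fingers":[0,0,0,0,0],"slide":[[0,0,2],[0,0,4],[0,0,6],[0,0,8],[0,0,8]],"yaw":[0,0,0,0,0]}'
python3 - <<'E'
from h import *
im,s=save('wrist','pics/w6.png'); b,_=save('side','pics/side6.png')
print(s['time'],s['tool_pos'],s['contact_force'])
a=cv2.imread('pics/w6.png');b=cv2.imread('pics/side6.png')
cv2.imwrite('pics/c6.png',np.hstack([cv2.resize(a,(400,250)),cv2.resize(b[100:163,290:390],(400,250))]))
E
```

```text
time: 8.05
tool_pos: [0.5925, -0.1261, 0.21]
eef_rot: [1.888, -2.51, -0.002]
contact_force: [0.2, -0.0, -0.3]
width: 0.0116
time: 8.47
tool_pos: [0.5927, -0.1262, 0.203]
eef_rot: [-1.888, 2.511, -0.001]
contact_force: [-1.2, -0.2, 3.4]
width: 0.0117
8.4667 [ 0.5926949  -0.12623754  0.20297581] [-1.21651798 -0.16350502  3.36300784]
```

View pics/c6.png

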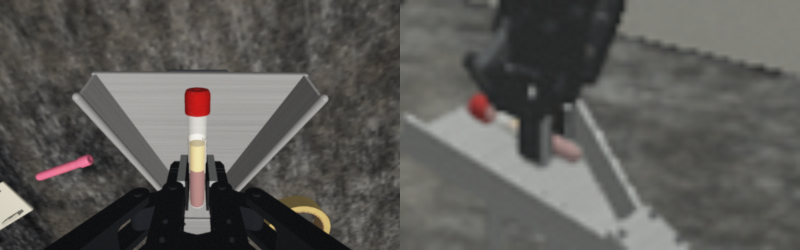

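Contact made (3.4 N) and the tube has begun tilting along the slope. Pressing 7 mm more to tilt it further, then opening the fingers partly.

```bash
python3 -m creep '{"fingers":[0,0,0,0,0],"slide":[[0,0,2],[0,0,4],[0,0,6],[0,0,7],[0,0,7]],"yaw":[0,0,0,0,0]}' && python3 -m creep '{"fingers":[20,35,35,35,35,35,35,35],"slide":[[0,0,0],[0,0,0],[0,0,0],[0,0,0],[0,0,0],[0,0,0],[0,0,0],[0,0,0]],"yaw":[0,0,0,0,0,0,0,0]}' && python3 -m creep '{"fingers":[35,35,35,35,35,35,35,35],"slide":[[0,0,-5],[0,0,-20],[0,0,-45],[0,0,-75],[0,0,-100],[0,0,-115],[0,0,-120],[0,0,-120]],"yaw":[0,0,0,0,0,0,0,0]}'
python3 - <<'E'
from h import *
im,s=save('wrist','pics/w7.png'); b,_=save('side','pics/side7.png'); save('top','pics/top7.png')
print(s['time'],s['tool_pos'],s['contact_force'])
a=cv2.imread('pics/w7.png');b=cv2.imread('pics/side7.png')
cv2.imwrite('pics/c7.png',np.hstack([cv2.resize(a,(400,250)),cv2.resize(b[100:225,270:470],(400,250))]))
E
```

```text
time: 8.98
tool_pos: [0.5926, -0.1262, 0.1956]
eef_rot: [1.888, -2.511, -0.001]
contact_force: [-2.4, 0.4, 3.2]
width: 0.0118
time: 9.65
tool_pos: [0.5927, -0.1262, 0.1959]
eef_rot: [1.888, -2.511, 0.0]
contact_force: [0.6, -0.0, 0.0]
width: 0.03
time: 10.32
tool_pos: [0.5928, -0.1262, 0.3172]
eef_rot: [-1.888, 2.51, -0.003]
contact_force: [0.1, -0.1, 1.1]
width: 0.0298
10.3167 [ 0.59277595 -0.12619518  0.31715719] [ 0.1363598  -0.13735043  1.10442808]
```

View pics/c7.png

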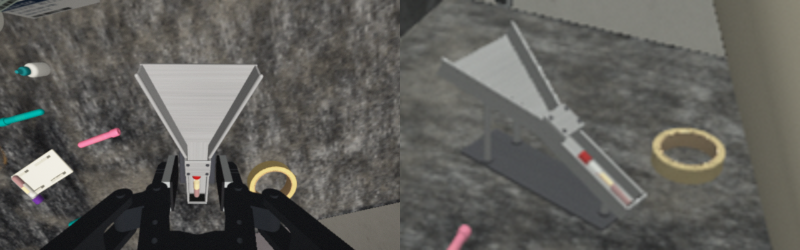

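The tube slid through and lies in the pocket with its red stopper uphill (side crop, stopper (585,157), round end (625,200)). One numeric check of its place and stillness, then I hand in.

```bash
python3 -m creep '{"fingers":[35,35,35,35,35,35],"slide":[[0,0,0],[0,0,0],[0,0,0],[0,0,0],[0,0,0],[0,0,0]],"yaw":[0,0,0,0,0,0]}' >/dev/null
python3 - <<'E'
from h import *
def red(im,n):
    h=cv2.cvtColor(im,cv2.COLOR_RGB2HSV); m=cv2.inRange(h,(0,140,60),(6,255,255))|cv2.inRange(h,(174,140,60),(180,255,255))
    m[:120]=0
    if n=='top': m[:,:345]=0
    else: m[:,:350]=0; m[225:]=0
    M=cv2.moments(m,True); return M['m10']/M['m00'],M['m01']/M['m00'],M['m00']
d=np.array([-.9598,.281,0])
for n in('side','top'):
    a=red(cv2.imread(f'pics/{n}7.png')[:,:,::-1].copy(),n); b=red(arm.get_image(n),n)
    p=plane(n,b[:2],.0235+.078*np.sin(np.radians(24))+.011+.002)
    print(n,a,b,p,'from stop along horiz',(p-np.array([.3915,-.069,0]))@d, 'lateral',(p-np.array([.3915,-.069,0]))@[-.281,-.9598,0])
t0,t7=cv2.imread('pics/top0.png').astype(int),cv2.imread('pics/top7.png').astype(int)
df=np.abs(t0-t7).max(2)
for k,(r0,r1,c0,c1) in dict(short=(195,230,228,250),dropper=(128,145,285,305),tape=(248,290,405,446)).items(): print(k,(df[r0:r1,c0:c1]>60).sum())
E
```

```text
side (362.0, 178.0, 17.0) (362.0, 178.0, 17.0) [ 0.47149956 -0.08782594  0.06822546] from stop along horiz -0.08207366983564299 lateral -0.004410742805414144Traceback (most recent call last):
  File "<stdin>", line 10, in <module>
  File "<stdin>", line 7, in red
ZeroDivisionError: float division by zero
```

```bash
python3 -c "
from rig import arm
s=arm.read_state();print(s['time'],s['contact_force']);print(arm.hand_in())"
```

```text
11.0167 [ 0.59238845 -0.09008632  0.87490038]
the job is handed in; nothing more can be done
None
```

I took the longer tube (red stopper) from the rest and laid it in the chute's mouth with its round end downhill. It slid through the throat into the pocket, and I handed the job in at about 11 s with the gripper lifted clear.

**Tube position:** the side view puts the stopper about 82 mm (measured level) uphill of the stop, where about 78 mm is expected, and about 4 mm off the centre line. The stopper showed at the same pixels in two pictures 0.5 s apart, so the tube was at rest. I didn't measure how far the round end is from the stop. From the stopper's position it should be within about 5 mm.

**Checks that failed or were only by eye:**
- **Top-view check:** the same measurement from the top camera failed because the script found no red pixels there, most likely because the arm blocked the view. It stopped before comparing the short tube, dropper and tape with the start.
- **Bystanders:** that leaves only the last wrist picture, in which the short tube, dropper and tape looked undisturbed. The largest force at the call ends was about 4 N.

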